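Put light-sensitive reagents into the free wells of a flap-top dark box

TASK

Put the two small amber dropper bottles from the steel tray away in the light-tight box, each upright at the bottom of an empty well, pressed right down below the sprung flaps. Four of the six wells are already taken and the flaps hide which, so feel through the flaps with the closed fingers to find the two empty ones first. Do not tip the amber bottles over, and leave the other bottles on the tray standing where they are.

Things in the scene. Friction and masses are not known exactly. Their poses are not given: they have to be found in the camera images.
- box: light-tight box of white plastic with grey flaps, 106 x 148 mm, 112 mm high, fixed; origin at the centre of its underside, x away from its front (blank label card), y along the three columns, z up. 2 x 3 wells, each shut by a pair of sprung flaps. Four wells hold an amber dropper bottle like those on the tray, two are empty; the shut flaps hide which.
- box_rim (a point): middle of the box's top edge plane, 112 mm above its underside. Each well opening is 44 mm (box x) by 42 mm (box y); walls between wells are 6 mm (between rows) and 5 mm (between columns), outer walls 6 mm. Pressing closed fingers through the flaps: in a taken well the stored bottle's cap is met 24 mm below the rim; in an empty one nothing is met.
- box_flaps (a point): middle of the box at the flaps' upper faces, 1 mm under the rim. Each flap is 21 mm long, 2 mm thick, hinged on an edge that runs along box y; a pair meets in the middle of its well. They swing only downward, up to 86 degrees, under about 0.5 to 3 N, and spring shut by themselves.
- box_floor (a point): middle of the box at the height of the wells' floors, 10 mm above its underside (102 mm below the rim). A bottle pushed part way through flaps may be held by them until it is pressed down; once it stands on the floor its cap is 24 mm below the rim and the flaps close over it.
- tray: low steel tray, 222 mm (its x) by 352 mm (its y), 2.5 mm thick floor with a 12 mm lip, fixed on the counter; origin at the centre of its underside
- bottle_a: amber dropper bottle with a black screw cap, 33 mm across and 78 mm high: body 32 mm across up to 67 mm, cap 20 mm across from 67 to 78 mm; about 45 g; stands on the steel tray with its origin at the centre of its underside, z up the bottle's axis; one of the two to put away
- bottle_b: amber dropper bottle with a black screw cap, 33 mm across and 78 mm high: body 32 mm across up to 67 mm, cap 20 mm across from 67 to 78 mm; about 45 g; stands on the steel tray with its origin at the centre of its underside, z up the bottle's axis; one of the two to put away
- media_a: larger bottle of pink medium with a white cap, 45 mm across and 98 mm high (cap about 27 mm across), body upright to about 5/6 of its height, standing loose on the tray close to an amber dropper bottle; stays where it is; origin at the centre of its underside
- media_b: second larger bottle of pink medium with a white cap, 45 mm across and 98 mm high (cap about 27 mm across), body upright to about 5/6 of its height, standing loose on the tray close to an amber dropper bottle; stays where it is; origin at the centre of its underside
- oil_bottle: tall amber oil bottle with a black cap, much bigger than the dropper bottles, 53 to 58 mm across and 120 mm high (cap about 32 mm across), body upright to about 5/6 of its height, standing loose on the tray close to an amber dropper bottle; stays where it is; origin at the centre of its underside
- media_c: slim medium bottle with a purple cap, 35 mm across and 72 mm high (cap 21 mm across), body upright to about 5/6 of its height, standing loose on the tray close to an amber dropper bottle; stays where it is; origin at the centre of its underside
- well_1 (a point): centre of the well in the near row (x = -25 mm), left (y = +47 mm), of the box, at the hinge line of its flaps, 110 mm above the box's underside; axes as the box's
- well_2 (a point): centre of the well in the near row (x = -25 mm), middle (y = 0), of the box, at the hinge line of its flaps, 110 mm above the box's underside; axes as the box's
- well_3 (a point): centre of the well in the near row (x = -25 mm), right (y = -47 mm), of the box, at the hinge line of its flaps, 110 mm above the box's underside; axes as the box's
- well_4 (a point): centre of the well in the far row (x = +25 mm), left (y = +47 mm), of the box, at the hinge line of its flaps, 110 mm above the box's underside; axes as the box's
- well_5 (a point): centre of the well in the far row (x = +25 mm), middle (y = 0), of the box, at the hinge line of its flaps, 110 mm above the box's underside; axes as the box's
- well_6 (a point): centre of the well in the far row (x = +25 mm), right (y = -47 mm), of the box, at the hinge line of its flaps, 110 mm above the box's underside; axes as the box's
There are look-alikes about, which are no part of the job. Leave any yellow look-alike of the bottle_b alone.

How it is judged:
By the outcome, as a careful person would: the job done as asked, in the order asked, and still so for the second after the job is handed in, with the robot touching nothing.
It also fails if it takes over 72 s, if anything falls off the work surface, if the arm or the gripper's body presses on something with over 40 N, if the wrist force passes 120 N, or if a joint passes its speed limit or range.

ROBOT

A 7-joint arm with a two-finger parallel gripper is mounted at the origin on a cart in front of the work surface, level with it; the furniture and walls round the work are solid. World frame = base frame: x ahead of the robot, y to its left, z up, the work surface at z = 0. Lengths are in m, angles in rad, forces in N, time in s.
With the tool pointing down it reaches from about 0.4 to 0.85 m from the base axis. Payload 4.5 kg.
Tool frame: the origin (TCP) lies at the very end of the fingers, on their centre line; the grasp point (between the pads) lies 19 mm behind it (arm.grip_depth is the distance from the TCP to the grasp point, in m); z points along the fingers, y is the line along which they close (so a half turn about z gives the same grasp; the last joint's range is limited). The gripper opens to 88 mm and grips with 3 to 60 N. Pads are 18 mm wide; open, the fingers measure 123 mm over their backs; the gripper's body (75 mm by 187 mm) begins 45 mm behind the grasp point.
Start: joints at [1.213, 0.689, -0.195, 1.565, 0.157, 0.902, -0.215], TCP at [0.239, -0.578, 0.239] pointing down, gripper open.
Joint ranges: [-3.01, 3.01], [-0.46, 2.08], [-1.47, 1.51], [0.13, 2.56], [-1, 4.14], [0.04, 2.09], [-2.66, 2.66]. Speed limits (rad/s): [2.57, 2.57, 3.14, 3.14, 3.14, 3.14, 3.14].

INTERFACE

Orientations are given as a unit quaternion [w, x, y, z].
In Python, from rig import arm gives the robot as it stands.
- The arm moves only by the shell command python3 -m jog 'ROWS' [OPENING]. ROWS is a JSON object of lists of equal length, an entry for each row: "offset": the shift along the tool's x, y, z in m, a list of three; "spin": the turn about the tool's z in degrees. A call has exactly 10 rows; each row shifts and turns the commanded pose from where the row before left it, along the tool's axes as they then stand; what a row does not reach is not made up. A row lasts 1/10 s, in which the tool goes at most 50 mm and 8.59 degrees, less where a joint would pass 70% of its speed; a pose out of reach is approached as far as the arm can. A call with a gripper value outside its range is refused whole. OPENING is the opening, from 0 (shut) to 1 (fully open), set as the call begins (- or left out, the last holds). The fingers move at their own pace and stop on an object; the grip force is fixed at half the most. Time passes only in rows, so rows that do not move let the fingers close, or fill a call up. It gives the time, the measured TCP pose, the force and the opening at its end, in the units of the state.
- arm.read_state(): the state, without advancing time (a new reading comes with each control period).
- arm.get_image(name): name is "scene" or "top" or "wrist"; returns a dict with "pixels" (400x640x3 uint8, red, green, blue), "range_z" (400x640 float32, m along the optical axis (not along the pixel's ray), 0 where there is no reading), "camera_matrix" (3x3 intrinsics, pixels), "R" (3x3) and "t" (3): a world point X has camera coordinates R X + t. Camera axes: x right, y down, z forward; pixel columns grow to the right and rows downward; lengths in m; the calibration is good to about 2 mm. A picture is of the moment at which its call begins.
- arm.finish_job(): hands the job in, once; it reports no verdict.
The state is a dict: "t": time; "joint_pos": joint angles; "joint_vel": joint speeds; "joint_torque": joint torques, N m; "ee_pos": TCP position; "eef_rot": TCP orientation; "wrist_force": force on the tool from outside, world axes, zero at the start; "torque": the same for the moment, N m; "gripper_width": finger opening in m.
Only numpy, scipy, OpenCV 4.12 (cv2) and the standard library are available. Lean on these libraries where they do the work, as an engineer would, in place of code of your own. Each camera call takes 0.05 s, during which the arm holds its last target. There are 200 camera calls.

## Working session

There is one attempt and no reset: what is moved stays moved. The work goes in short steps, Python scripts to look and compute and a shell command to move; the robot and the scene stay as the last step left them, time stands still between calls to the robot, and variables do not carry over. Pictures are saved under pics/ and viewed, on a budget of 10 in all, crops included, one or two more only if the job needs it, and the job is handed in when it is done.

```bash
mkdir -p pics; ls
python3 - <<'E'
from rig import arm
import cv2,numpy as np
s=arm.read_state();print({k:np.round(v,3) for k,v in s.items()})
for n in("top","scene"):
    i=arm.get_image(n);cv2.imwrite(f"pics/{n}0.png",i["pixels"][:,:,::-1]);np.savez(f"{n}0.npz",**i)
    print(n,np.round(i["camera_matrix"],1).tolist(),np.round(-i["R"].T@i["t"],3),np.round(i["R"],2).tolist())
E
```

```text
pics
{'t': np.float64(0.0), 'joint_pos': array([ 1.213,  0.69 , -0.195,  1.566,  0.157,  0.903, -0.215]), 'joint_vel': array([-0.001,  0.001, -0.   , -0.002,  0.   ,  0.002, -0.001]), 'joint_torque': array([ 0.0000e+00, -5.2757e+01, -1.2670e+00, -1.5343e+01, -5.3000e-02,
        7.0000e-03,  0.0000e+00]), 'ee_pos': array([ 0.238, -0.577,  0.238]), 'eef_rot': array([-0.001,  0.981,  0.195, -0.   ]), 'wrist_force': array([0.8  , 0.664, 0.157]), 'torque': array([ 0.006, -0.004, -0.023]), 'gripper_width': np.float64(0.088)}
top [[366.1, 0.0, 318.6], [0.0, 366.1, 202.9], [0.0, 0.0, 1.0]] [0.376 0.081 1.021] [[-0.03, -1.0, 0.0], [-0.98, 0.03, -0.18], [0.18, -0.01, -0.98]]
scene [[379.4, 0.0, 316.6], [0.0, 379.4, 201.9], [0.0, 0.0, 1.0]] [0.142 0.58  0.806] [[-0.78, -0.62, 0.01], [-0.45, 0.56, -0.69], [0.43, -0.55, -0.72]]
```

View pics/top0.png

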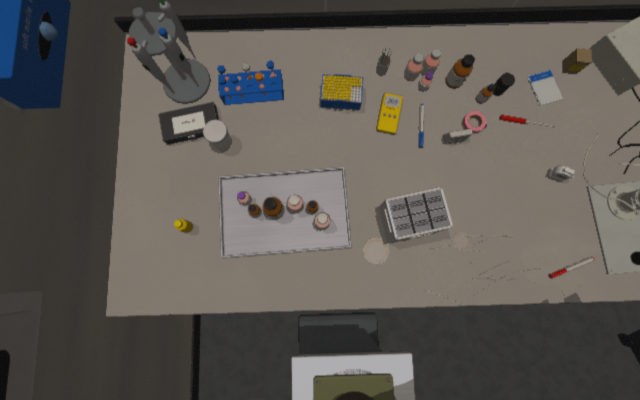

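View pics/scene0.png

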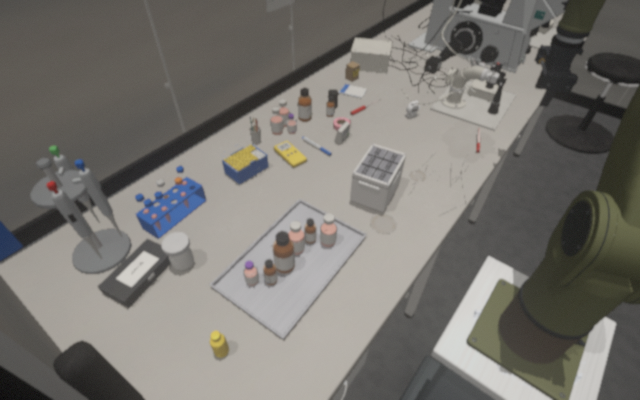

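```bash
cat > h.py <<'E'
import numpy as np,cv2
def cloud(i):
    K=i["camera_matrix"];d=i["range_z"];v,u=np.mgrid[:d.shape[0],:d.shape[1]]
    c=np.stack([(u-K[0,2])/K[0,0]*d,(v-K[1,2])/K[1,1]*d,d],-1)
    P=(c-i["t"])@i["R"];P[d==0]=np.nan;return P
E
python3 - <<'E'
from h import *
i=dict(np.load("top0.npz"));P=cloud(i)
Z=P[...,2]
print("counter z",np.nanmedian(Z[250:290,150:200]))
# box
m=np.zeros(Z.shape,np.uint8);s=(slice(180,250),slice(375,465));m[s]=((Z[s]>0.095)&(Z[s]<0.13))
pts=P[m>0];r=cv2.minAreaRect((pts[:,:2]*1000).astype(np.float32));print("box",r,np.median(pts[:,2]),len(pts))
# tray
for n,(u,v) in dict(mc=(243,198),a1=(254,211),oil=(272,205),m1=(294,202),a2=(312,206),m2=(322,219)).items():
    w=P[v-12:v+13,u-12:u+13].reshape(-1,3);z0=np.nanmax(P[v-3:v+4,u-3:u+4,2])
    w=P[v-5:v+6,u-5:u+6].reshape(-1,3);q=w[w[:,2]>z0-.008];print(n,np.round(q.mean(0),4),len(q),np.round(np.ptp(q,axis=0),3))
I=i["pixels"][170:260,215:460,::-1];cv2.imwrite("pics/crop0.png",cv2.resize(I,None,fx=3.2,fy=3.2,interpolation=2))
E
```

```text
counter z 0.0006180865192420618
box ((506.51165771484375, -173.7840576171875), (106.3670654296875, 152.82252502441406), 10.815764427185059) 0.11238562127890546 2545
mc [0.5712 0.2777 0.0753] 37 [0.014 0.017 0.008]
a1 [0.5355 0.248  0.081 ] 30 [0.012 0.016 0.008]
oil [0.5371 0.1928 0.1236] 77 [0.021 0.022 0.009]
m1 [0.5491 0.1379 0.1011] 71 [0.019 0.023 0.007]
a2 [0.5426 0.0915 0.0815] 39 [0.016 0.016 0.008]
m2 [0.5013 0.0668 0.1016] 80 [0.021 0.025 0.008]
```

View pics/crop0.png

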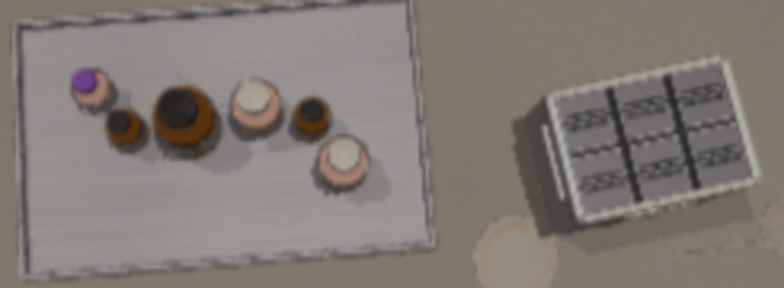

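```bash
cat > go.py <<'E'
# usage: go.py x y z yaw_deg(of tool x): tool-frame offset and spin still needed
import sys,numpy as np
from rig import arm
from scipy.spatial.transform import Rotation as Ro
s=arm.read_state();q=s["eef_rot"];R=Ro.from_quat([q[1],q[2],q[3],q[0]]).as_matrix()
yaw=np.degrees(np.arctan2(R[1,0],R[0,0]))
print("t %.1f p"%s["t"],np.round(s["ee_pos"],4),"yaw %.1f tilt %.3f F"%(yaw,np.hypot(R[0,2],R[1,2])),np.round(s["wrist_force"],1),"w %.3f q7 %.2f"%(s["gripper_width"],s["joint_pos"][6]))
if len(sys.argv)>4:
    a=[float(v) for v in sys.argv[1:5]];sp=(yaw-a[3]+90)%180-90;print("spin %.1f"%sp)
    for l,w in(("before spin",yaw),("after spin",a[3])):
        c,n=np.cos(np.radians(w)),np.sin(np.radians(w));d=np.array(a[:3])-s["ee_pos"]
        print(l,np.round([c*d[0]+n*d[1],n*d[0]-c*d[1],-d[2]],4))
E
python3 -m jog '{"offset":[[0.04,-0.027,-0.006],[0.04,-0.027,-0.006],[0.04,-0.027,-0.006],[0.04,-0.027,-0.006],[0.04,-0.027,-0.006],[0.04,-0.027,-0.006],[0.04,-0.027,-0.006],[0.04,-0.027,-0.006],[0.04,-0.027,-0.006],[0.04,-0.027,-0.006]],"spin":[0,0,0,0,0,0,0,0,6,6]}' 0
python3 go.py 0.5065 -0.174 0.3 10.8
python3 - <<'E'
from h import *;from rig import arm
i=arm.get_image("wrist");cv2.imwrite("pics/w1.png",i["pixels"][:,:,::-1]);np.savez("w1.npz",**i)
print(np.round(i["camera_matrix"],1).tolist(),np.round(-i["R"].T@i["t"],3),np.round(i["R"],2).tolist())
E
```

```text
t: 1.1
ee_pos: [0.5095, -0.1764, 0.2988]
eef_rot: [-0.0, 0.996, 0.089, -0.001]
wrist_force: [-0.3, -0.1, -0.6]
gripper_width: 0.0106
t 1.1 p [ 0.5095 -0.1764  0.2988] yaw 10.2 tilt 0.001 F [-0.3 -0.1 -0.6] w 0.011 q7 -1.22
spin -0.6
before spin [-0.0025 -0.0028 -0.0012]
after spin [-0.0025 -0.0029 -0.0012]
[[360.0, 0.0, 316.4], [0.0, 360.0, 199.9], [0.0, 0.0, 1.0]] [ 0.587 -0.162  0.445] [[0.18, -0.98, -0.0], [-0.94, -0.17, 0.31], [-0.3, -0.05, -0.95]]
```

View pics/w1.png

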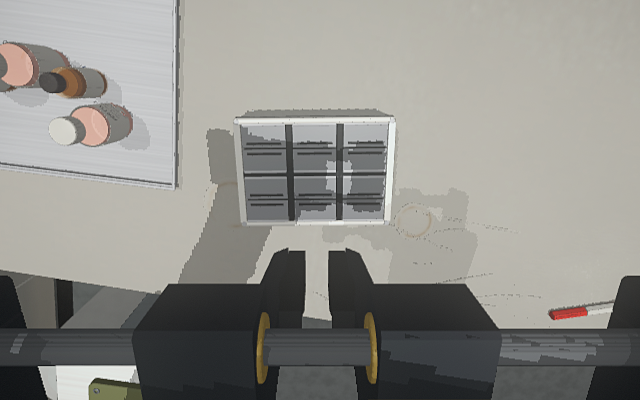

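```bash
cat >> h.py <<'E'
def ray(i,uv,z):
    K=i["camera_matrix"];c=-i["R"].T@i["t"];uv=np.atleast_2d(uv).astype(float)
    d=np.c_[(uv[:,0]-K[0,2])/K[0,0],(uv[:,1]-K[1,2])/K[1,1],np.ones(len(uv))]@i["R"]
    return c+d*((z-c[2])/d[:,2])[:,None]
E
python3 - <<'E'
from h import *
i=dict(np.load("w1.npz"));P=cloud(i);Z=P[...,2]
s=np.zeros(Z.shape,bool);s[100:235,220:410]=1
m=s&(Z>0.1)&(Z<0.125);v,u=np.nonzero(m)
print(np.median(Z[m]),cv2.minAreaRect((P[m][:,:2]*1000).astype(np.float32)))
R=ray(i,np.c_[u,v],.112);print(cv2.minAreaRect((R[:,:2]*1000).astype(np.float32)))
g=i["pixels"].astype(int).min(2)
w=(m)&(g>200);v,u=np.nonzero(w);R=ray(i,np.c_[u,v],.112);print(cv2.minAreaRect((R[:,:2]*1000).astype(np.float32)))
# dark column/row bars
d=np.zeros(Z.shape,bool);d[125:218,246:388]=1;gg=i["pixels"].astype(int).max(2);k=d&(gg<90)
print("cols",[c for c in range(246,388) if k[125:218,c].mean()>.8],"rows",[r for r in range(125,218) if k[r,246:388].mean()>.8])
E
```

```text
0.11177732897170195 ((506.5072937011719, -174.72052001953125), (105.93488311767578, 148.5782928466797), 10.799113273620605)
((507.1988525390625, -174.4778594970703), (106.47716522216797, 148.2728271484375), 10.829488754272461)
((506.5253601074219, -175.53720092773438), (103.87061309814453, 146.6036834716797), 11.04045295715332)
cols [288, 289, 290, 291, 292, 336, 337, 342] rows [153, 173, 174, 199]
```

```bash
python3 -m jog '{"offset":[[0.0114,-0.0012,0.04],[0.0114,-0.0012,0.04],[0,0,0.04],[0,0,0.03],[0,0,0.01],[0,0,0.01],[0,0,0],[0,0,0],[0,0,0],[0,0,0]],"spin":[-0.6,0,0,0,0,0,0,0,0,0]}' 0
python3 go.py 0.5314 -0.1699 0.086 10.8
```

```text
t: 2.15
ee_pos: [0.532, -0.172, 0.1298]
eef_rot: [0.0, 0.995, 0.096, 0.001]
wrist_force: [0.2, -0.3, -0.1]
gripper_width: 0.0003
t 2.1 p [ 0.532  -0.172   0.1298] yaw 11.0 tilt 0.002 F [ 0.2 -0.3 -0.1] w 0.000 q7 -1.28
spin 0.2
before spin [-0.0001 -0.0022  0.0438]
after spin [-0.0002 -0.0022  0.0438]
```

```bash
python3 -m jog '{"offset":[[0,-0.0022,0.005],[0,0,0.006],[0,0,0.007],[0,0,0.007],[0,0,0.006],[0,0,0.005],[0,0,0.004],[0,0,0.003],[0,0,0.002],[0,0,0]],"spin":[0,0,0,0,0,0,0,0,0,0]}' 0
python3 go.py 0.5314 -0.1699 0.086 10.8
```

```text
t: 3.15
ee_pos: [0.5322, -0.1701, 0.0884]
eef_rot: [0.001, 0.995, 0.096, 0.002]
wrist_force: [-7.2, 2.4, 40.4]
gripper_width: 0.0002
t 3.1 p [ 0.5322 -0.1701  0.0884] yaw 11.0 tilt 0.005 F [-7.2  2.4 40.4] w 0.000 q7 -1.29
spin 0.2
before spin [-0.0008 -0.0003  0.0024]
after spin [-0.0008 -0.0003  0.0024]
```

```bash
python3 -m jog '{"offset":[[0,0,-0.025],[0,0,-0.014],[0,0,0],[-0.025,0,0],[-0.025,0,0],[0,0,0.013],[0,0,0.012],[0,0,0.008],[0,0,0.004],[0,0,0]],"spin":[0,0,0,0,0,0,0,0,0,0]}' 0
python3 go.py 0.4822 -0.1793 0.086 10.8
```

```text
t: 4.15
ee_pos: [0.4817, -0.1788, 0.0847]
eef_rot: [-0.0, 0.995, 0.097, -0.001]
wrist_force: [-0.1, 0.1, -1.8]
gripper_width: 0.0008
t 4.2 p [ 0.4817 -0.1788  0.0847] yaw 11.1 tilt 0.001 F [-0.1  0.1 -1.8] w 0.001 q7 -1.27
spin 0.3
before spin [ 0.0004  0.0006 -0.0013]
after spin [ 0.0004  0.0006 -0.0013]
```

```bash
python3 -m jog '{"offset":[[0,0,-0.025],[0,0,-0.014],[0,0,0],[0,-0.0235,0],[0,-0.0235,0],[0,0,0.012],[0,0,0.012],[0,0,0.008],[0,0,0.005],[0,0,0]],"spin":[0,0,0,0,0,0,0,0,0,0]}' 0
python3 go.py 0.4734 -0.1331 0.086 10.8
```

```text
t: 5.15
ee_pos: [0.4728, -0.1338, 0.0884]
eef_rot: [0.0, 0.995, 0.096, 0.0]
wrist_force: [-2.1, 1.2, 13.5]
gripper_width: 0.0003
t 5.2 p [ 0.4728 -0.1338  0.0884] yaw 11.0 tilt 0.001 F [-2.1  1.2 13.5] w 0.000 q7 -1.34
spin 0.2
before spin [ 0.0007 -0.0006  0.0024]
after spin [ 0.0007 -0.0006  0.0024]
```

```bash
python3 -m jog '{"offset":[[0,0,-0.025],[0,0,-0.014],[0,0,0],[0.025,0,0],[0.025,0,0],[0,0,0.012],[0,0,0.012],[0,0,0.008],[0,0,0.006],[0,0,0]],"spin":[0,0,0,0,0,0,0,0,0,0]}' 0
python3 go.py 0.5226 -0.1237 0.086 10.8
```

```text
t: 6.15
ee_pos: [0.5203, -0.124, 0.0886]
eef_rot: [0.0, 0.995, 0.096, -0.001]
wrist_force: [-1.5, 0.1, 4.5]
gripper_width: 0.0005
t 6.2 p [ 0.5203 -0.124   0.0886] yaw 11.0 tilt 0.002 F [-1.5  0.1  4.5] w 0.000 q7 -1.36
spin 0.2
before spin [0.0023 0.0001 0.0026]
after spin [0.0023 0.0001 0.0026]
```

```bash
python3 -m jog '{"offset":[[0.001,0,0.001],[0,0,0.001],[0,0,0],[0,0,0],[0,0,0],[0,0,0],[0,0,0],[0,0,0],[0,0,0],[0,0,0]],"spin":[0,0,0,0,0,0,0,0,0,0]}' 0
python3 go.py 0.5226 -0.1237 0.086 10.8
```

```text
t: 7.15
ee_pos: [0.5207, -0.124, 0.0885]
eef_rot: [0.0, 0.995, 0.096, -0.001]
wrist_force: [-5.4, -0.4, 23.5]
gripper_width: 0.0004
t 7.2 p [ 0.5207 -0.124   0.0885] yaw 11.0 tilt 0.003 F [-5.4 -0.4 23.5] w 0.000 q7 -1.36
spin 0.2
before spin [0.0019 0.0001 0.0025]
after spin [0.0019 0.     0.0025]
```

```bash
python3 -m jog '{"offset":[[0,0,-0.025],[0,0,-0.015],[0,0,0],[0.001,0.047,0],[0,0.047,0],[0,0,0.013],[0,0,0.012],[0,0,0.008],[0,0,0.006],[0,0,0]],"spin":[0,0,0,0,0,0,0,0,0,0]}' 0
python3 go.py 0.5402 -0.2161 0.086 10.8
```

```text
t: 8.15
ee_pos: [0.5411, -0.2132, 0.0864]
eef_rot: [-0.001, 0.995, 0.097, -0.001]
wrist_force: [0.2, 1.3, -2.3]
gripper_width: 0.0005
t 8.2 p [ 0.5411 -0.2132  0.0864] yaw 11.2 tilt 0.003 F [ 0.2  1.3 -2.3] w 0.001 q7 -1.22
spin 0.4
before spin [-0.0014  0.0027  0.0004]
after spin [-0.0014  0.0027  0.0004]
```

```bash
python3 -m jog '{"offset":[[0,0.0015,0.003],[0,0,0.003],[0,0,0.003],[0,0,0],[0,0,0],[0,0,0],[0,0,0],[0,0,0],[0,0,0],[0,0,0]],"spin":[0,0,0,0,0,0,0,0,0,0]}' 0
python3 -m jog '{"offset":[[0,0,-0.03],[0,0,-0.019],[0,0,0],[-0.025,0,0],[-0.025,0,0],[0,0,0.012],[0,0,0.012],[0,0,0.008],[0,0,0.006],[0,0,0]],"spin":[0,0,0,0,0,0,0,0,0,0]}' 0
python3 go.py 0.491 -0.2255 0.086 10.8
```

```text
t: 9.15
ee_pos: [0.5421, -0.2169, 0.0787]
eef_rot: [0.0, 0.995, 0.096, 0.0]
wrist_force: [1.4, -0.8, -2.3]
gripper_width: 0.0006
t: 10.15
ee_pos: [0.4941, -0.2257, 0.0889]
eef_rot: [-0.0, 0.995, 0.097, 0.0]
wrist_force: [1.4, 1.0, -1.6]
gripper_width: 0.0002
t 10.2 p [ 0.4941 -0.2257  0.0889] yaw 11.1 tilt 0.001 F [ 1.4  1.  -1.6] w 0.000 q7 -1.20
spin 0.3
before spin [-0.003  -0.0009  0.0029]
after spin [-0.003  -0.0008  0.0029]
```

Well 6 is empty (0.0787 reached). Press a bit on well 3 to cross-check.

```bash
python3 -m jog '{"offset":[[-0.001,0,0.001],[0,0,0.001],[0,0,0.001],[0,0,0],[0,0,0],[0,0,0],[0,0,0],[0,0,0],[0,0,0],[0,0,0]],"spin":[0,0,0,0,0,0,0,0,0,0]}' 0
python3 go.py 0.491 -0.2255 0.25 10.8
```

```text
t: 11.15
ee_pos: [0.4939, -0.2261, 0.0884]
eef_rot: [0.0, 0.995, 0.097, 0.002]
wrist_force: [-1.0, 1.7, 15.0]
gripper_width: 0.0007
t 11.2 p [ 0.4939 -0.2261  0.0884] yaw 11.1 tilt 0.004 F [-1.   1.7 15. ] w 0.001 q7 -1.20
spin 0.3
before spin [-0.0027 -0.0011 -0.1616]
after spin [-0.0027 -0.0011 -0.1616]
```

```bash
python3 -m jog '{"offset":[[0,0,-0.045],[0,0,-0.045],[0,0,-0.045],[0.0155,-0.043,-0.005],[0.0155,-0.043,-0.005],[0.0155,-0.043,-0.005],[0.0155,-0.043,0],[0.0155,-0.043,0],[0.0155,-0.043,0],[0.0155,-0.043,0]],"spin":[0,0,0,0,0,0,0,0,0,0]}' 0
python3 -m jog '{"offset":[[0,0,0],[0,0,0],[0,0,0],[0,0,0],[0,0,0],[0,0,0],[0,0,0],[0,0,0],[0,0,0],[0,0,0]],"spin":[-7.5,-7.5,-7.5,-7.5,-7.5,-7.5,0,0,0,0]}' 0.5
python3 go.py 0.5426 0.0915 0.0715 56
python3 - <<'E'
from h import *;from rig import arm
i=arm.get_image("wrist");cv2.imwrite("pics/w2.png",i["pixels"][:,:,::-1]);np.savez("w2.npz",**i)
E
```

```text
t: 12.15
ee_pos: [0.5407, 0.0914, 0.2366]
eef_rot: [0.0, 0.995, 0.096, -0.0]
wrist_force: [0.1, 1.0, 1.0]
gripper_width: 0.0003
t: 13.15
ee_pos: [0.5408, 0.0897, 0.2367]
eef_rot: [0.0, 0.883, 0.469, -0.0]
wrist_force: [-0.0, 0.1, 0.3]
gripper_width: 0.044
t 13.2 p [0.5408 0.0897 0.2367] yaw 56.0 tilt 0.000 F [-0.   0.1  0.3] w 0.044 q7 -1.11
spin -0.0
before spin [0.0025 0.0005 0.1652]
after spin [0.0025 0.0005 0.1652]
```

View pics/w2.png

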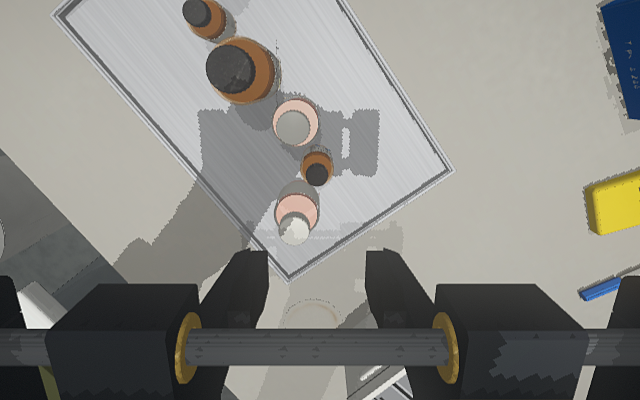

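```bash
python3 - <<'E'
from h import *
i=dict(np.load("w2.npz"));P=cloud(i);Z=P[...,2];dark=i["pixels"].max(2)<95
for n,(u,v) in dict(a2=(317,174),a1=(197,11)).items():
    m=np.zeros(Z.shape,bool);m[max(0,v-18):v+18,u-18:u+18]=1
    m&=(Z>.076)&(Z<.086);y,x=np.nonzero(m);e=cv2.minEnclosingCircle(np.c_[x,y].astype(np.float32))
    r=ray(i,e[0],.0805)[0];print(n,np.median(Z[m]),m.sum(),e,np.round(r,4),np.round(P[m].mean(0),4))
E
python3 go.py 0.5426 0.0915 0.0715 56
```

```text
a2 0.0809073054995834 381 ((316.48406982421875, 174.95816040039062), 11.236299514770508) [0.5425 0.0937 0.0805] [0.5427 0.0938 0.0808]
a1 0.08090655224195335 566 ((195.0, 11.5), 14.603181838989258) [0.5373 0.2504 0.0805] [0.5374 0.25   0.0807]
t 13.2 p [0.5408 0.0897 0.2367] yaw 56.0 tilt 0.000 F [ 0.3 -0.4 -0.7] w 0.044 q7 -1.11
spin 0.0
before spin [0.0025 0.0005 0.1652]
after spin [0.0025 0.0005 0.1652]
```

```bash
python3 -m jog '{"offset":[[0.0043,-0.0007,0.02],[0,0,0.03],[0,0,0.03],[0,0,0.03],[0,0,0.02],[0,0,0.015],[0,0,0.01],[0,0,0.006],[0,0,0.003],[0,0,0]],"spin":[0,0,0,0,0,0,0,0,0,0]}' 0.5
python3 go.py 0.5426 0.0937 0.0715 56
```

```text
t: 14.2
ee_pos: [0.5429, 0.0936, 0.0729]
eef_rot: [0.0, 0.883, 0.47, 0.0]
wrist_force: [-0.8, -0.3, 0.4]
gripper_width: 0.0439
t 14.2 p [0.5429 0.0936 0.0729] yaw 56.0 tilt 0.000 F [-0.8 -0.3  0.4] w 0.044 q7 -1.23
spin 0.0
before spin [-0.0001 -0.0003  0.0014]
after spin [-0.0001 -0.0003  0.0014]
```

```bash
python3 -m jog '{"offset":[[0,0,0.001],[0,0,0],[0,0,0],[0,0,0],[0,0,0],[0,0,0],[0,0,-0.005],[0,0,-0.01],[0,0,-0.015],[0,0,-0.02]],"spin":[0,0,0,0,0,0,0,0,0,0]}' 0
python3 go.py 0.5402 -0.2161 0.21 10.8
```

```text
t: 15.2
ee_pos: [0.542, 0.0934, 0.1222]
eef_rot: [-0.0, 0.883, 0.47, -0.001]
wrist_force: [0.8, -0.2, -0.6]
gripper_width: 0.0187
t 15.2 p [0.542  0.0934 0.1222] yaw 56.1 tilt 0.002 F [ 0.8 -0.2 -0.6] w 0.019 q7 -1.20
spin 45.3
before spin [-0.2578  0.1713 -0.0878]
after spin [-0.0598  0.3037 -0.0878]
```

```bash
python3 -m jog '{"offset":[[0,0,-0.045],[0,0,-0.045],[-0.032,0.0214,0],[-0.032,0.0214,0],[-0.032,0.0214,0],[-0.032,0.0214,0],[-0.032,0.0214,0],[-0.032,0.0214,0],[-0.032,0.0214,0],[-0.032,0.0214,0]],"spin":[0,0,0,0,0,0,0,0,0,0]}'
python3 -m jog '{"offset":[[0,0,0],[0,0,0],[0,0,0],[0,0,0],[0,0,0],[0,0,0],[0,0,0],[0,0,0],[0,0,0],[0,0,0]],"spin":[7.5,7.5,7.5,7.5,7.5,7.5,0,0,0,0]}'
python3 go.py 0.5402 -0.2161 0.19 10.8
python3 - <<'E'
from h import *;from rig import arm
i=arm.get_image("wrist");cv2.imwrite("pics/w3.png",i["pixels"][:,:,::-1]);np.savez("w3.npz",**i)
E
```

```text
t: 16.2
ee_pos: [0.5412, -0.2159, 0.2125]
eef_rot: [0.0, 0.883, 0.47, 0.0]
wrist_force: [0.7, 0.4, -0.8]
gripper_width: 0.0182
t: 17.2
ee_pos: [0.5416, -0.2144, 0.2118]
eef_rot: [-0.0, 0.995, 0.097, 0.0]
wrist_force: [-0.5, -0.7, 0.9]
gripper_width: 0.0181
t 17.2 p [ 0.5416 -0.2144  0.2118] yaw 11.1 tilt 0.000 F [-0.5 -0.7  0.9] w 0.018 q7 -1.21
spin 0.3
before spin [-0.0017  0.0014  0.0218]
after spin [-0.0017  0.0014  0.0218]
```

View pics/w3.png

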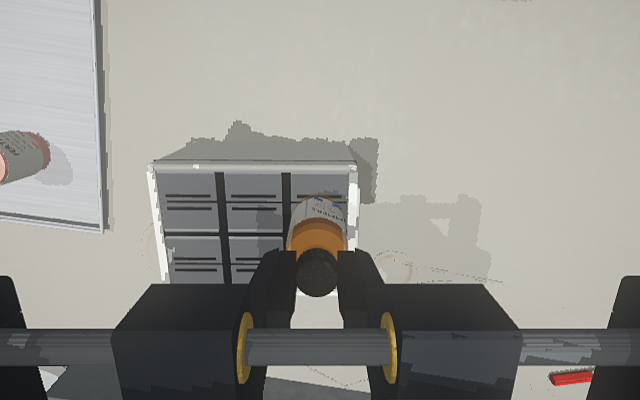

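```bash
python3 -m jog '{"offset":[[-0.0017,0.0014,0.005],[0,0,0.01],[0,0,0.01],[0,0,0.005],[0,0,0.007],[0,0,0.007],[0,0,0.007],[0,0,0.007],[0,0,0.007],[0,0,0]],"spin":[0,0,0,0,0,0,0,0,0,0]}'
python3 go.py 0.5402 -0.2161 0.116 10.8
```

```text
t: 18.25
ee_pos: [0.5395, -0.2159, 0.1454]
eef_rot: [-0.0, 0.995, 0.096, -0.001]
wrist_force: [0.9, -0.1, -2.0]
gripper_width: 0.0184
t 18.2 p [ 0.5395 -0.2159  0.1454] yaw 11.1 tilt 0.002 F [ 0.9 -0.1 -2. ] w 0.018 q7 -1.22
spin 0.3
before spin [0.0007 0.0003 0.0294]
after spin [0.0007 0.0003 0.0294]
```

```bash
python3 -m jog '{"offset":[[0.0005,0,0.006],[0,0,0.006],[0,0,0.006],[0,0,0.006],[0,0,0.005],[0,0,0],[0,0,0],[0,0,0],[0,0,0],[0,0,0]],"spin":[0,0,0,0,0,0,0,0,0,0]}'
python3 go.py
python3 -m jog '{"offset":[[0,0,0],[0,0,0],[0,0,0],[0,0,0],[0,0,-0.005],[0,0,-0.01],[0,0,-0.02],[0,0,-0.03],[0,0,-0.03],[0,0,0]],"spin":[0,0,0,0,0,0,0,0,0,0]}' 0.5
python3 - <<'E'
from h import *;from rig import arm
i=arm.get_image("wrist");cv2.imwrite("pics/w4.png",i["pixels"][:,:,::-1]);np.savez("w4.npz",**i)
E
python3 go.py
```

```text
t: 19.25
ee_pos: [0.5408, -0.2159, 0.1178]
eef_rot: [-0.0, 0.995, 0.096, 0.0]
wrist_force: [0.5, -0.2, -1.2]
gripper_width: 0.0185
t 19.2 p [ 0.5408 -0.2159  0.1178] yaw 11.1 tilt 0.000 F [ 0.5 -0.2 -1.2] w 0.019 q7 -1.23
t: 20.25
ee_pos: [0.5436, -0.2169, 0.2175]
eef_rot: [0.002, 0.995, 0.096, 0.004]
wrist_force: [0.2, 0.2, -0.2]
gripper_width: 0.044
t 20.3 p [ 0.5423 -0.2165  0.2154] yaw 11.0 tilt 0.005 F [-0.8  0.4 -1.2] w 0.044 q7 -1.20
```

View pics/w4.png

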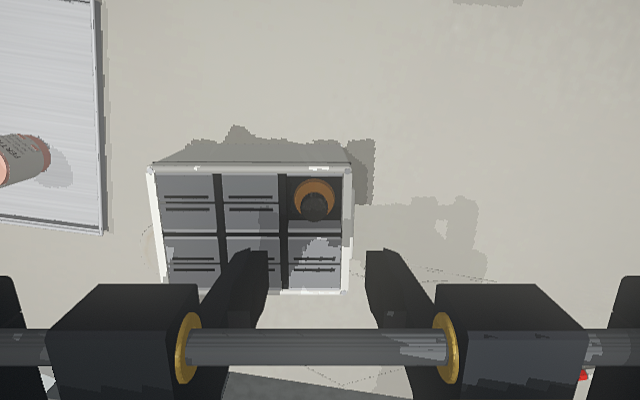

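```bash
python3 - <<'E'
from h import *
i=dict(np.load("w4.npz"));P=cloud(i);q=P[198:216,305:324].reshape(-1,3);z=np.nanmedian(q[:,2]);q=q[abs(q[:,2]-z)<.006];print(z,q.mean(0))
E
python3 go.py 0.5402 -0.2161 0.13 10.8
```

```text
0.1268263070332518 [ 0.54143017 -0.21564415  0.12680211]
t 20.3 p [ 0.5423 -0.2165  0.2154] yaw 11.0 tilt 0.005 F [-0.8  0.4 -1.2] w 0.044 q7 -1.20
spin 0.2
before spin [-0.002  -0.0008  0.0854]
after spin [-0.002  -0.0008  0.0854]
```

```bash
python3 -m jog '{"offset":[[-0.0018,-0.0006,0],[0,0,0],[0,0,0],[0,0,0.01],[0,0,0.02],[0,0,0.02],[0,0,0.02],[0,0,0.01],[0,0,0],[0,0,0]],"spin":[0.2,0,0,0,0,0,0,0,0,0]}' 0
python3 go.py 0.5404 -0.216 0.088 10.8
python3 -m jog '{"offset":[[0,0,0.004],[0,0,0.006],[0,0,0.006],[0,0,0.006],[0,0,0.006],[0,0,0.006],[0,0,0.006],[0,0,0.004],[0,0,0.003],[0,0,0]],"spin":[0,0,0,0,0,0,0,0,0,0]}'
python3 go.py 0.5404 -0.216 0.088 10.8
```

```text
t: 21.3
ee_pos: [0.5391, -0.2158, 0.1328]
eef_rot: [0.0, 0.996, 0.095, 0.0]
wrist_force: [-0.1, 0.7, 1.0]
gripper_width: 0.0008
t 21.3 p [ 0.5391 -0.2158  0.1328] yaw 10.9 tilt 0.000 F [-0.1  0.7  1. ] w 0.001 q7 -1.23
spin 0.1
before spin [0.0012 0.0004 0.0448]
after spin [0.0012 0.0004 0.0448]
t: 22.3
ee_pos: [0.5407, -0.2158, 0.0884]
eef_rot: [0.001, 0.996, 0.095, 0.002]
wrist_force: [-1.8, 1.5, 21.2]
gripper_width: 0.0002
t 22.3 p [ 0.5407 -0.2158  0.0884] yaw 10.9 tilt 0.004 F [-1.8  1.5 21.2] w 0.000 q7 -1.25
spin 0.1
before spin [-0.0004  0.0002  0.0004]
after spin [-0.0004  0.0002  0.0004]
```

```bash
python3 -m jog '{"offset":[[0,0,-0.049],[0,0,-0.049],[0,0,-0.049],[0.0085,-0.0458,0],[0.0085,-0.0458,0],[0.0085,-0.0458,0],[0.0085,-0.0458,0],[0.0085,-0.0458,0],[0.0085,-0.0458,0],[0.0085,-0.0458,0]],"spin":[0,0,0,0,0,0,0,0,0,0]}' 0
python3 -m jog '{"offset":[[0.0085,-0.0458,0],[0.0085,-0.0458,0],[0.0085,-0.0458,0],[0,0,0],[0,0,0],[0,0,0],[0,0,0],[0,0,0],[0,0,0],[0,0,0]],"spin":[0,0,0,-8.5,-8.5,-8.5,-8.5,-8.5,-8.5,-8.5]}' 0.5
python3 - <<'E'
from h import *;from rig import arm
i=arm.get_image("wrist");cv2.imwrite("pics/w5.png",i["pixels"][:,:,::-1]);np.savez("w5.npz",**i)
P=cloud(i);Z=P[...,2];m=(Z>.076)&(Z<.086)&(np.hypot(P[...,0]-.5373,P[...,1]-.25)<.016)
y,x=np.nonzero(m);e=cv2.minEnclosingCircle(np.c_[x,y].astype(np.float32));print(m.sum(),e,ray(i,e[0],.0805),P[m].mean(0))
E
python3 go.py 0.5373 0.25 0.072 70
```

```text
t: 23.3
ee_pos: [0.5367, 0.1121, 0.2326]
eef_rot: [0.0, 0.996, 0.095, 0.0]
wrist_force: [0.1, 0.4, -0.0]
gripper_width: 0.0004
t: 24.3
ee_pos: [0.5361, 0.2499, 0.2324]
eef_rot: [0.0, 0.816, 0.579, -0.0]
wrist_force: [0.6, 0.7, 0.7]
gripper_width: 0.0439
389 ((318.2672424316406, 178.28016662597656), 11.351236343383789) [[0.53754935 0.25219799 0.0805    ]] [0.53741733 0.25202101 0.08082657]
t 24.4 p [0.5361 0.2497 0.2323] yaw 71.0 tilt 0.001 F [-0.3 -0.5  0.3] w 0.044 q7 -1.15
spin 1.0
before spin [0.0007 0.001  0.1603]
after spin [0.0007 0.001  0.1603]
```

View pics/w5.png

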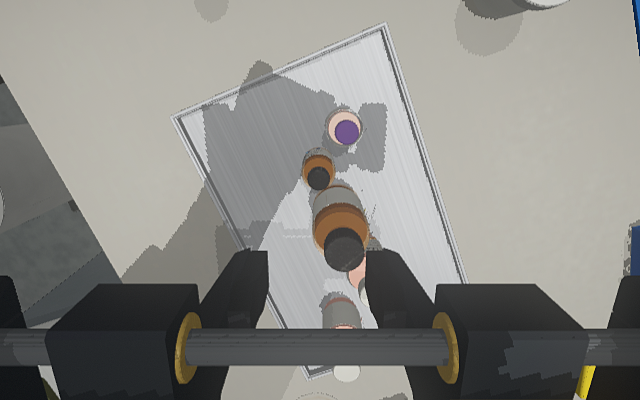

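```bash
python3 -m jog '{"offset":[[0.0026,0.0005,0.02],[0,0,0.03],[0,0,0.03],[0,0,0.03],[0,0,0.02],[0,0,0.013],[0,0,0.009],[0,0,0.005],[0,0,0.003],[0,0,0]],"spin":[0,0,0,0,0,0,0,0,0,0]}' 0.5
python3 go.py 0.5374 0.2521 0.072 70
```

```text
t: 25.35
ee_pos: [0.5378, 0.2525, 0.073]
eef_rot: [0.0, 0.817, 0.576, 0.0]
wrist_force: [-0.4, -0.6, 0.3]
gripper_width: 0.0439
t 25.4 p [0.5378 0.2525 0.073 ] yaw 70.3 tilt 0.001 F [-0.4 -0.6  0.3] w 0.044 q7 -1.27
spin 0.3
before spin [-0.0005 -0.0003  0.001 ]
after spin [-0.0005 -0.0003  0.001 ]
```

```bash
python3 -m jog '{"offset":[[0,0,0.001],[0,0,0],[0,0,0],[0,0,0],[0,0,0],[0,0,0],[0,0,-0.005],[0,0,-0.01],[0,0,-0.015],[0,0,-0.02]],"spin":[0,0,0,0,0,0,0,0,0,0]}' 0
python3 go.py 0.4822 -0.1793 0.21 10.8
```

```text
t: 26.35
ee_pos: [0.5372, 0.2522, 0.1227]
eef_rot: [-0.0, 0.817, 0.576, -0.0]
wrist_force: [0.5, -0.7, -0.2]
gripper_width: 0.0182
t 26.4 p [0.5372 0.2522 0.1227] yaw 70.4 tilt 0.001 F [ 0.5 -0.7 -0.2] w 0.018 q7 -1.24
spin 59.6
before spin [-0.4248  0.0933 -0.0873]
after spin [-0.1348  0.4135 -0.0873]
```

```bash
python3 -m jog '{"offset":[[0,0,-0.04],[0,0,-0.045],[0,0,-0.01],[-0.0425,0.0093,0],[-0.0425,0.0093,0],[-0.0425,0.0093,0],[-0.0425,0.0093,0],[-0.0425,0.0093,0],[-0.0425,0.0093,0],[-0.0425,0.0093,0]],"spin":[0,0,0,0,0,0,0,0,0,0]}'
python3 -m jog '{"offset":[[-0.0425,0.0093,0],[-0.0425,0.0093,0],[-0.0425,0.0093,0],[0,0,0],[0,0,0],[0,0,0],[0,0,0],[0,0,0],[0,0,0],[0,0,0]],"spin":[0,0,0,8.5,8.5,8.5,8.5,8.5,8.5,8.5]}'
python3 -m jog '{"offset":[[0,0,0.005],[0,0,0.005],[0,0,0],[0,0,0],[0,0,0],[0,0,0],[0,0,0],[0,0,0],[0,0,0],[0,0,0]],"spin":[0,0,0,0,0,0,0,0,0,0]}'
python3 go.py 0.4822 -0.1793 0.116 10.8
```

```text
t: 27.35
ee_pos: [0.4981, -0.0515, 0.2172]
eef_rot: [0.0, 0.817, 0.576, -0.0]
wrist_force: [0.8, -0.1, -0.5]
gripper_width: 0.0181
t: 28.35
ee_pos: [0.482, -0.179, 0.2171]
eef_rot: [-0.0, 0.996, 0.092, 0.0]
wrist_force: [-0.5, 0.8, -0.8]
gripper_width: 0.0184
t: 29.35
ee_pos: [0.4822, -0.1792, 0.2068]
eef_rot: [0.0, 0.996, 0.095, 0.0]
wrist_force: [0.7, -0.6, -1.6]
gripper_width: 0.0186
t 29.4 p [ 0.4822 -0.1792  0.2068] yaw 10.9 tilt 0.000 F [ 0.7 -0.6 -1.6] w 0.019 q7 -1.26
spin 0.1
before spin [-0.      0.0001  0.0908]
after spin [-0.      0.0001  0.0908]
```

```bash
python3 -m jog '{"offset":[[0,0,0.01],[0,0,0.01],[0,0,0.005],[0,0,0.006],[0,0,0.006],[0,0,0.006],[0,0,0.006],[0,0,0.006],[0,0,0.006],[0,0,0]],"spin":[0,0,0,0,0,0,0,0,0,0]}'
python3 -m jog '{"offset":[[0,0,0.006],[0,0,0.006],[0,0,0.006],[0,0,0.006],[0,0,0.004],[0,0,0],[0,0,0],[0,0,0],[0,0,0],[0,0,0]],"spin":[0,0,0,0,0,0,0,0,0,0]}'
python3 go.py 0.4822 -0.1793 0.116 10.8
```

```text
t: 30.35
ee_pos: [0.4815, -0.1791, 0.1447]
eef_rot: [-0.0, 0.996, 0.095, -0.001]
wrist_force: [-1.2, 0.2, -1.2]
gripper_width: 0.0184
t: 31.35
ee_pos: [0.4822, -0.1791, 0.1178]
eef_rot: [0.0, 0.996, 0.095, 0.0]
wrist_force: [0.1, -0.2, -1.8]
gripper_width: 0.0185
t 31.4 p [ 0.4822 -0.1791  0.1178] yaw 10.9 tilt 0.000 F [ 0.1 -0.2 -1.8] w 0.018 q7 -1.29
spin 0.1
before spin [-0.0001  0.0002  0.0018]
after spin [-0.0001  0.0002  0.0018]
```

```bash
python3 -m jog '{"offset":[[0,0,0],[0,0,0],[0,0,0],[0,0,0],[0,0,-0.005],[0,0,-0.01],[0,0,-0.02],[0,0,-0.03],[0,0,-0.02],[0,0,0]],"spin":[0,0,0,0,0,0,0,0,0,0]}' 0.5
python3 - <<'E'
from h import *;from rig import arm
i=arm.get_image("wrist");P=cloud(i);Z=P[...,2]
m=(np.hypot(P[...,0]-.4822,P[...,1]+.1793)<.02)&(Z>.119)&(Z<.14);print(m.sum(),np.median(Z[m]),P[m].mean(0))
E
python3 go.py 0.4822 -0.1793 0.133 10.8
```

```text
t: 32.35
ee_pos: [0.4841, -0.1798, 0.206]
eef_rot: [0.001, 0.996, 0.094, 0.003]
wrist_force: [-0.5, -0.6, -0.4]
gripper_width: 0.0441
664 0.12663285909666433 [ 0.48320354 -0.17859545  0.12620169]
t 32.4 p [ 0.4831 -0.1795  0.2045] yaw 10.8 tilt 0.004 F [-0.3  0.5  0.2] w 0.044 q7 -1.26
spin 0.0
before spin [-0.0009 -0.0004  0.0715]
after spin [-0.0009 -0.0004  0.0715]
```

```bash
python3 -m jog '{"offset":[[0,0,0],[0,0,0],[0,0,0],[0,0,0.01],[0,0,0.02],[0,0,0.02],[0,0,0.015],[0,0,0.005],[0,0,0],[0,0,0]],"spin":[0,0,0,0,0,0,0,0,0,0]}' 0
python3 go.py 0.4822 -0.1793 0.088 10.8
python3 -m jog '{"offset":[[0,0,0.004],[0,0,0.006],[0,0,0.006],[0,0,0.006],[0,0,0.006],[0,0,0.006],[0,0,0.006],[0,0,0.004],[0,0,0.003],[0,0,0]],"spin":[0,0,0,0,0,0,0,0,0,0]}'
python3 go.py 0.4822 -0.1793 0.088 10.8
```

```text
t: 33.4
ee_pos: [0.4825, -0.1793, 0.1329]
eef_rot: [0.0, 0.996, 0.095, 0.0]
wrist_force: [0.3, 0.0, 0.1]
gripper_width: 0.0008
t 33.4 p [ 0.4825 -0.1793  0.1329] yaw 10.8 tilt 0.000 F [0.3 0.  0.1] w 0.001 q7 -1.29
spin 0.0
before spin [-0.0003 -0.      0.0449]
after spin [-0.0003 -0.      0.0449]
t: 34.4
ee_pos: [0.4832, -0.1794, 0.0883]
eef_rot: [0.001, 0.996, 0.095, 0.001]
wrist_force: [-3.2, 2.1, 28.6]
gripper_width: 0.0008
t 34.4 p [ 0.4832 -0.1794  0.0883] yaw 10.8 tilt 0.003 F [-3.2  2.1 28.6] w 0.001 q7 -1.31
spin 0.0
before spin [-0.0009 -0.0003  0.0003]
after spin [-0.0009 -0.0003  0.0003]
```

Seated. Retreat up and back over the box, then check both box and tray.

```bash
python3 -m jog '{"offset":[[0,0,-0.03],[0,0,-0.045],[0,0,-0.045],[0,0,-0.045],[0,0,-0.04],[0,-0.02,0],[0,-0.02,0],[0,-0.02,0],[0,0,0],[0,0,0]],"spin":[0,0,0,0,0,0,0,0,0,0]}' 0
python3 - <<'E'
from h import *;from rig import arm
i=arm.get_image("wrist");cv2.imwrite("pics/w6.png",i["pixels"][:,:,::-1]);P=cloud(i);Z=P[...,2]
for n,x,y in(("w2",.4822,-.1793),("w6",.5402,-.2161),("w5",.5314,-.1699)):
    m=np.hypot(P[...,0]-x,P[...,1]-y)<.015;print(n,m.sum(),np.nanpercentile(Z[m],[2,50,98]).round(4))
i=arm.get_image("top");P=cloud(i)
for n,(u,v) in dict(mc=(243,198),oil=(272,205),m1=(294,202),m2=(322,219)).items():
    z0=np.nanmax(P[v-3:v+4,u-3:u+4,2]);w=P[v-5:v+6,u-5:u+6].reshape(-1,3);q=w[w[:,2]>z0-.008];print(n,np.round(q.mean(0),4))
E
python3 go.py
```

```text
t: 35.4
ee_pos: [0.4709, -0.1207, 0.2906]
eef_rot: [0.0, 0.995, 0.095, -0.0]
wrist_force: [-0.2, 0.3, -0.0]
gripper_width: 0.0005
w2 792 [0.0991 0.1117 0.1134]
w6 912 [0.0987 0.1117 0.1136]
w5 916 [0.0989 0.1117 0.1133]
mc [0.5712 0.2775 0.0754]
oil [0.537  0.193  0.1235]
m1 [0.549  0.1379 0.1015]
m2 [0.5014 0.0667 0.1013]
t 35.5 p [ 0.471  -0.1215  0.2906] yaw 10.8 tilt 0.001 F [-0.3 -0.3 -0.4] w 0.000 q7 -1.34
```

View pics/w6.png

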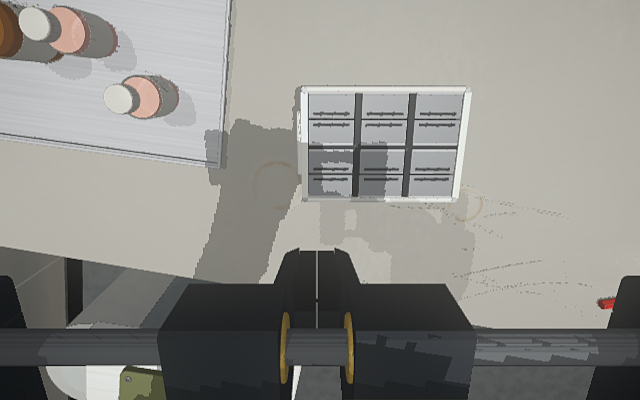

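The flaps are shut on all six wells, with the box at pixels (300–470, 85–200). The other tray bottles have not moved and the arm is clear of everything, so I am handing in.

```bash
python3 -c "
from rig import arm
print(arm.finish_job())"
```

```text
the job is handed in; nothing more can be done
None
```

Both amber dropper bottles are in the light-tight box, pressed down below the flaps, and the job was handed in at about 35.5 s.

**Finding the wells:** I felt through all six wells with closed fingers. Wells 1, 3, 4 and 5 stopped the fingers at z ≈ 0.088 m, the height of a stored cap. Wells 2 and 6 let them through below that with no upward force, so those two were empty.

**Placing:** I lifted each bottle by its cap and lowered it upright through the flaps: the one between the two pink medium bottles into well 6, the one beside the oil bottle into well 2. I then pressed each down with closed fingers until it stood at cap height 0.088 m (24 mm below the rim), at about 21 N and 29 N.

**Last checks:**
- **Flaps:** the picture shows them shut over all six wells, and the heights measured over wells 2 and 6 match those over well 5, one of the taken wells.
- **Other bottles:** the four left on the tray are within 0.5 mm of where they started.
- **Force:** the highest wrist force seen was about 41 N, from the fingers pressing on the stored cap while feeling well 5. That is well under the 120 N wrist limit; the 40 N limit is for the arm or gripper body, and this was the fingertips.

No check failed or disagreed.

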